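# Open the ratchet holder on the instrument bench

### The arm

A 6-joint arm with a two-finger parallel gripper is mounted at the origin on the work surface. World frame = base frame: x ahead of the robot, y to its left, z up, the work surface at z = 0. Lengths are in m, angles in rad, forces in N, time in s.
With the tool pointing down it reaches from about 0.4 to 0.825 m from the base axis. Payload 7 kg.
Tool frame: the origin (TCP) lies between the finger pads; the fingertips stand arm.nose_length ahead of it and the grasp point (between the pads) is the TCP (arm.nose_length is the distance from the TCP to the fingertips, in m); x points along the fingers, z is the direction in which the jaws open and shut, and the axes are right-handed (so a half turn about x gives the same grasp; the last joint's range is limited). The gripper opens to 88 mm and grips with 3 to 60 N. Pads are 19 mm wide; open, the fingers measure 130 mm over their backs; the gripper's body (78 mm by 193 mm) begins 47 mm behind the grasp point.
Start: joints at [1.568, 0.359, 0.012, 0, -1.224, -0.288], TCP at [0.194, 0.647, 0.246] pointing down, gripper open.
Joint ranges: [-3.07, 3.07], [-1.43, 2.12], [-1.02, 1.25], [-3.03, 1.67], [-3.05, -0], [-3.03, 3.03]. Speed limits (rad/s): [2.39, 2.39, 3.01, 3.14, 3.14, 3.14].

### API

Orientations are given as [roll, pitch, yaw] about the fixed x, y, z axes, in that order (R = Rz(yaw) Ry(pitch) Rx(roll)).
In Python, from station import arm, viewer, spotter gives the robot as it stands.
- The arm moves only by the shell command python3 -m handwheel 'ROWS' [FORCE]. ROWS is a JSON object of lists of equal length, an entry for each row: "gripper": the gripper command: -1 is shut, 1 is fully open, values between are in proportion; "travel": the shift along the world's x, y, z each as a share of 500 mm, from -1 to 1, a list of three; "spin": the turn about the world's z as a share of 45 degrees, from -1 to 1. A call has 1 to 20 rows; each row is the pose to reach, as a shift and turn from the pose commanded when the call began; what a row does not reach only later rows make up. A row lasts 1/10 s, in which the tool goes at most 50 mm and 8.59 degrees, less where a joint would pass 70% of its speed; a pose out of reach is approached as far as the arm can. A call with a number of a shift or a turn outside -1 to 1 is refused whole. A call with a gripper value outside its range is refused whole. The fingers move at their own pace and stop on an object; FORCE is the grip in N (left out, the last holds). Time passes only in rows, so rows that repeat a pose let the fingers close. It gives the time, the measured TCP pose, the force and the opening at its end, in the units of the state.
- arm.get_state(): the state, without advancing time (a new reading comes with each control period).
- viewer.grab_frame(name): name is "side" or "top"; returns a dict with "pixels" (480x640x3 uint8, blue, green, red), "fx", "fy", "cx", "cy" (pixels), "eye" and "attitude" of the camera in the world. Camera axes: x right, y down, z forward; pixel columns grow to the right and rows downward; lengths in m; the calibration is good to about 2 mm. A picture is of the moment at which its call begins. There is no depth.
- arm.job_done(): hands the job in, once; it reports no verdict.
Trained networks look in the newest picture that a camera, given by its name, has taken for a name from the list of things; names that differ only in an ending like _2 or _b are one class to them, and where a whole thing is asked for, a point or a joint stands for the part that bears it (a point fixed in the world has none). Each returns a list of dicts, best first, with "conf" (0 to 1); they miss things now and then, are a little off and sometimes report something else, mostly with a low value. They report only what shows in the picture. A call takes as long as a camera call.
- spotter.spot_in(camera, label): "rect" ([left, top, right, bottom] in pixels, round what is visible of it).
- spotter.tip_of(camera, label): "at" ([column, row] in pixels: a listed point, or the origin of a listed thing).
The state is a dict: "t": time; "q": joint angles; "qd": joint speeds; "joint_efforts": joint torques, N m; "eef_pos": TCP position; "ee_rot": TCP orientation; "force": force on the tool from outside, world axes, zero at the start; "moment": the same for the moment, N m; "width": finger opening in m.
Only numpy, scipy, OpenCV 4.12 (cv2) and the standard library are available. Lean on these libraries where they do the work, as an engineer would, in place of code of your own. Each camera call takes 0.05 s, during which the arm holds its last target.

### The job

Open up the ratchet holder on the bench: press down the release pad on its sliding jaw and, keeping the pad pressed, push the sliding jaw back along its toothed bar until it is fully home against the end stop, then let go so that it locks there. Do it with the fingertips only: pick nothing up, and leave the module in the holder and the other things on the bench where they are.

Things in the scene. Friction and masses are not known exactly. Their poses are not given: they have to be found in the camera images.
- holder: Grey bench holder, fixed; base plate 140 x 340 x 16 mm. Origin: centre of its underside. y runs along the toothed bar (20 mm wide, at x = +30 mm) from the fixed jaw (face at y = -136 mm, top 70 mm up) to the end stop (dark block, face at y = +138 mm, top 52 mm up); z up. The grey sliding jaw between them has a black housing on the bar; release pad and push plate stand out from it to +x.
- carriage (a joint): Slide of the sliding jaw along the holder's +y, in m: 0 = nearest the fixed jaw (jaw face at holder y = -90 mm), 0.166 = home against the end stop. Starts between about 0.005 and 0.07. While the release pad is up the ratchet holds it both ways, with up to 8 mm of play (coarse teeth); while the pad is pressed it slides with about 2 to 5 N.
- release (a joint): Tilt of the release pad in rad: 0 = up (ratchet locked), 0.34 = fully down; its outer (+x) end goes down. A spring lifts it, and the ratchet locks, as soon as it is let go. The ratchet is surely free above 0.22; pad_top is about 9 mm down at 0.22 and 13.5 mm down at 0.34 (hard stop). Pressing there takes about 5 to 7 N.
- pad_top (a point): Top of the release pad, near its middle: a ribbed grey plate, 46 mm along holder x by 42 mm along y, 6 mm thick, about 60 mm above the bench when up, free above. It tilts with the pad and travels with the sliding jaw. The pad's hinge runs along y, 41 mm to -x of this point.
- push_face (a point): Point on the face of the upright black push plate at the +y end of the pad, part of the sliding jaw, level in x with the pad's middle; the face looks to holder -y. Plate 74 mm wide, 10 mm thick, top 72 mm above the bench; this point 62 mm above the bench, 28 mm from pad_top along y. A fingertip pressing the pad can push this face to +y.
- jaw_face (a point): Top edge of the sliding jaw's face, in the middle of its width, 70 mm above the bench; the face looks to the holder's -y, towards the module.
- module: Loose aluminium instrument module, 60 x 36 x 28 mm, standing in the holder next to the fixed jaw. Origin: centre of its underside. To be left alone.
- mouse: Loose white cordless computer mouse, 105 x 60 x 31 mm, on the bench. Origin: centre of its underside. To be left alone.
- mug: Loose white mug, 80 mm across and 90 mm high, on the bench. Origin: centre of its underside. To be left alone.
- tray: Loose blue open parts tray, 80 x 110 x 32 mm, on the bench. Origin: centre of its underside. To be left alone.

How it is judged:
By the outcome, as a careful person would: the job done as asked, in the order asked, and still so for the second after the job is handed in, with the robot touching nothing.
It also fails if it takes over 35 s, if anything falls off the work surface, if the arm or the gripper's body presses on something with over 40 N, if the wrist force passes 120 N, or if a joint passes its speed limit or range.

## Working session

There is one attempt and no reset: what is moved stays moved. The work goes in short steps, Python scripts to look and compute and a shell command to move; the robot and the scene stay as the last step left them, time stands still between calls to the robot, and variables do not carry over. Pictures are saved under pics/ and viewed, and the job is handed in when it is done.

```bash
mkdir -p pics; ls; python3 - <<'E'
from station import arm, viewer, spotter
import cv2
print(arm.nose_length); print(arm.get_state())
for c in ("side","top"):
    f=viewer.grab_frame(c); cv2.imwrite(f"pics/{c}0.png",f["pixels"])
    print(c,f["fx"],f["fy"],f["cx"],f["cy"],f["eye"],f["attitude"])
    for l in ("pad_top","push_face","jaw_face","holder","module"):
        print(l,[(round(d["conf"],2),[round(float(v),1) for v in d["at"]]) for d in spotter.tip_of(c,l)][:3])
E
```

```text
pics
0.019
{'t': 0.0, 'q': array([ 1.56811303e+00,  3.59414520e-01,  1.10586600e-02, -3.46838953e-04,
       -1.22411098e+00, -2.88094424e-01]), 'qd': array([ 0.00037236, -0.00046603,  0.00019232,  0.0010565 ,  0.00172962,
        0.00078452]), 'joint_efforts': array([ 1.81636486e-03, -5.82715094e+01,  2.93042368e+01,  6.99685916e+00,
        6.86911939e-03, -1.71038846e-04]), 'eef_pos': array([0.19341755, 0.64621331, 0.24460531]), 'ee_rot': array([ 0.09536515,  1.56909428, -1.76632703]), 'force': array([-0.75283281,  0.63397223, -0.87153969]), 'moment': array([ 0.00674825, -0.00363306, -0.02348519]), 'width': 0.08768914575599462}
side 563.0653879976693 563.0653879976693 328.74125481226474 243.83573444446122 [-0.12623339 -0.79220921  0.65232758] [-2.07431823  0.02650812 -0.6987989 ]
pad_top [(0.68, [384.5, 264.5])]
push_face [(0.62, [373.9, 260.3])]
jaw_face [(0.65, [373.6, 293.1])]
holder [(0.67, [347.2, 302.7])]
module [(0.89, [393.5, 315.1])]
top 463.922411978666 463.922411978666 319.7325072697348 233.7778970743091 [0.4445216  0.04093687 0.88815303] [-2.98230258 -0.02385764 -1.55772814]
pad_top [(0.59, [381.9, 225.9])]
push_face [(0.62, [371.0, 234.5])]
jaw_face [(0.81, [420.9, 282.8])]
holder [(0.56, [372.9, 283.8])]
module [(0.66, [439.5, 278.3])]
```

View pics/side0.png

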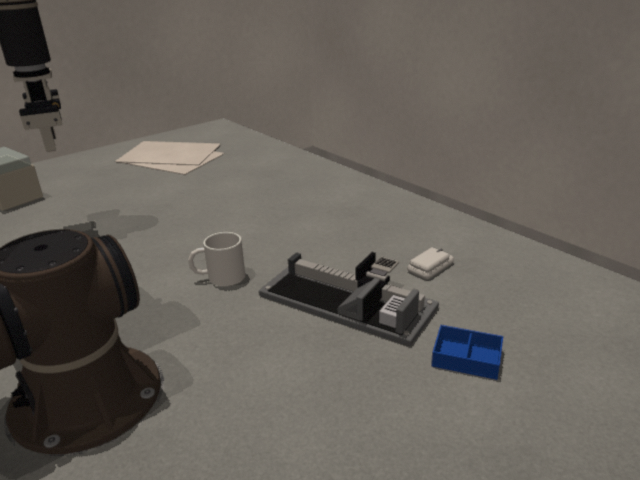

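View pics/top0.png

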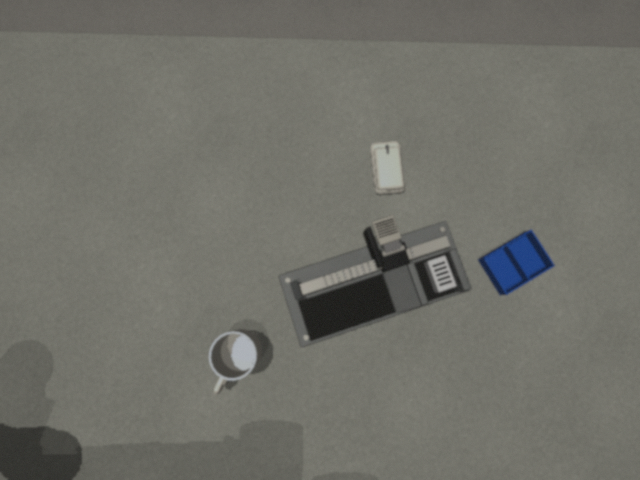

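```bash
cat > h.py <<'E'
import numpy as np
from scipy.spatial.transform import Rotation as R
def Rc(f): return R.from_euler('xyz',f["attitude"]).as_matrix()
def ray(f,p):
    d=Rc(f)@np.array([(p[0]-f["cx"])/f["fx"],(p[1]-f["cy"])/f["fy"],1]); return np.array(f["eye"]),d
def onz(f,p,z):
    e,d=ray(f,p); return e+d*(z-e[2])/d[2]
def tri(fs,ps):
    A=np.zeros((3,3));b=np.zeros(3)
    for f,p in zip(fs,ps):
        e,d=ray(f,p);d=d/np.linalg.norm(d);M=np.eye(3)-np.outer(d,d);A+=M;b+=M@e
    return np.linalg.solve(A,b)
def proj(f,X):
    c=Rc(f).T@(np.asarray(X)-f["eye"]); return np.array([f["cx"]+f["fx"]*c[0]/c[2],f["cy"]+f["fy"]*c[1]/c[2]])
E
python3 - <<'E'
from station import arm, viewer, spotter
import cv2
from h import *
F={c:viewer.grab_frame(c) for c in("side","top")}
np.set_printoptions(precision=4,suppress=True)
z=dict(pad_top=.06,push_face=.062,jaw_face=.07,holder=0)
for l in z:
    p=[spotter.tip_of(c,l)[0]["at"] for c in F]
    print(l,p,"tri",tri(list(F.values()),p),[onz(F[c],q,z[l]) for c,q in zip(F,p)])
for p in((279,274),(447,222),(470,290),(304,347)): print(onz(F["top"],p,.016))
im=F["top"]["pixels"][205:355,260:490]; cv2.imwrite("pics/topz.png",cv2.resize(im,None,fx=3.4,fy=3.4,interpolation=cv2.INTER_CUBIC))
im=F["side"]["pixels"][230:350,250:450]; cv2.imwrite("pics/sidez.png",cv2.resize(im,None,fx=4,fy=4,interpolation=cv2.INTER_CUBIC))
E
```

```text
pad_top [[386.0, 265.7], [238.7, 351.5]] tri [0.4769 0.0221 0.0884] [array([ 0.5799, -0.1079,  0.06  ]), array([0.3691, 0.1605, 0.06  ])]
push_face [[369.6, 258.5], [370.9, 232.5]] tri [ 0.5783 -0.0673  0.0611] [array([ 0.573, -0.067,  0.062]), array([ 0.5814, -0.0696,  0.062 ])]
jaw_face [[371.2, 289.6], [421.2, 283.9]] tri [ 0.49   -0.1581  0.0668] [array([ 0.4867, -0.1616,  0.07  ]), array([ 0.4897, -0.1572,  0.07  ])]
holder [[345.7, 301.0], [375.2, 283.7]] tri [ 0.4917 -0.0847  0.0028] [array([ 0.4934, -0.0812,  0.    ]), array([ 0.4926, -0.0857,  0.    ])]
[0.5073 0.0973 0.016 ]
[ 0.612  -0.2228  0.016 ]
[ 0.4825 -0.2624  0.016 ]
[0.3745 0.048  0.016 ]
```

View pics/topz.png

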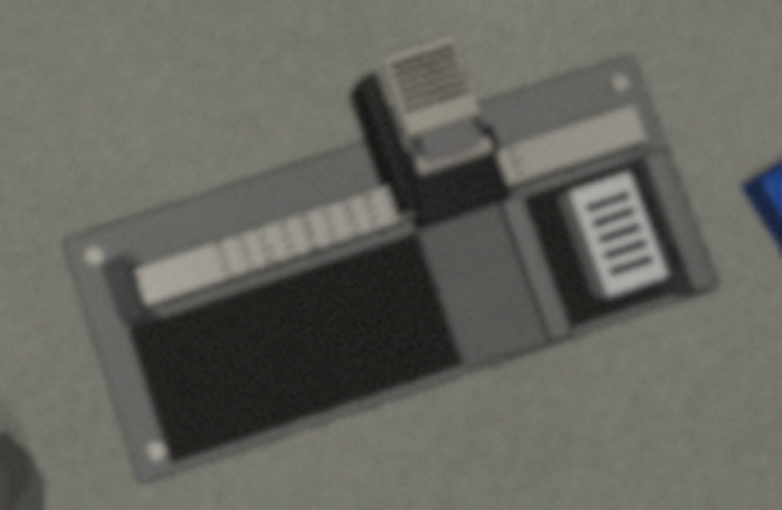

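View pics/sidez.png

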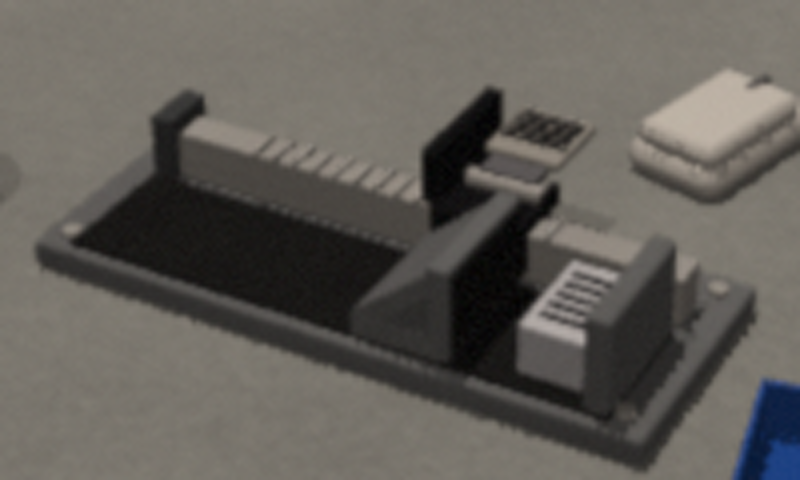

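```bash
cat >> h.py <<'E'
def H2W(pose,X):
    x,y,a=pose;X=np.asarray(X,float); c,s=np.cos(a),np.sin(a)
    return np.array([x+c*X[0]-s*X[1],y+s*X[0]+c*X[1],X[2]])
E
python3 - <<'E'
from station import arm, viewer, spotter
import cv2
from scipy.optimize import least_squares
from h import *
np.set_printoptions(precision=4,suppress=True)
F={c:viewer.grab_frame(c) for c in("side","top")}
# plate top corners: zoomed px
T=[((65,240),(-0+.07,.17)),((632,57),(.07,-.17)),((717,287),(-.07,-.17)),((142,480),(-.07,.17))]
S=[((37,248),(-.07,.17)),((640,450),(-.07,-.17)),((757,292),(.07,-.17))]
obs=[("top",np.array([(p[0]+.5)/3.4+260-.5,(p[1]+.5)/3.4+205-.5]),X) for p,X in T]
obs+=[("side",np.array([(p[0]+.5)/4+250-.5,(p[1]+.5)/4+230-.5]),X) for p,X in S]
def res(v): return np.concatenate([proj(F[c],H2W(v,(*X,.016)))-p for c,p,X in obs])
r=least_squares(res,[.494,-.085,.33]); print(r.x,r.fun.reshape(-1,2)); pose=r.x
np.save("pose.npy",pose)
# carriage estimate: s, pad x
def w2h(w): 
    c,s=np.cos(pose[2]),np.sin(pose[2]);d=w[:2]-pose[:2];return np.array([c*d[0]+s*d[1],-s*d[0]+c*d[1]])
def tz(p): return ((p[0]+.5)/3.4+260-.5,(p[1]+.5)/3.4+205-.5)
def sz(p): return ((p[0]+.5)/4+250-.5,(p[1]+.5)/4+230-.5)
print("pad corners top",[w2h(onz(F["top"],tz(p),.06)) for p in((385,65),(450,40),(478,105),(407,137))])
print("pad corners side",[w2h(onz(F["side"],sz(p),.06)) for p in((525,108),(597,125),(557,165),(490,140))])
print("jaw face top",[w2h(onz(F["top"],tz(p),.07)) for p in((503,198),(550,340))])
print("jaw side",[w2h(onz(F["side"],sz(p),.07)) for p in((448,268),(522,195))])
print("plate side top corners",[w2h(onz(F["side"],sz(p),.072)) for p in((425,152),(490,88),(502,95))])
for c in F:
  for l in("pad_top","push_face","jaw_face"):
    for d in spotter.tip_of(c,l)[:2]: print(c,l,d["conf"],w2h(onz(F[c],d["at"],dict(pad_top=.06,push_face=.062,jaw_face=.07)[l])))
s=arm.get_state(); M=R.from_euler('xyz',s["ee_rot"]).as_matrix(); print(M, s["eef_pos"])
print("tool z ang",np.degrees(np.arctan2(M[1,2],M[0,2])),"holder y ang",np.degrees(pose[2])+90)
E
```

```text
[ 0.4938 -0.0841  0.326 ] [[-0.8891 -0.3642]
 [ 1.3845 -0.6789]
 [ 2.2005  1.3136]
 [-0.9873  1.9557]
 [-0.9088 -2.4969]
 [ 0.7206 -1.6472]
 [ 0.8653 -1.5572]]
pad corners top [array([ 0.1021, -0.0234]), array([ 0.1043, -0.0612]), array([ 0.0664, -0.0638]), array([ 0.0617, -0.0219])]
pad corners side [array([ 0.1017, -0.0246]), array([ 0.1039, -0.0647]), array([ 0.0588, -0.064 ]), array([ 0.0642, -0.0236])]
jaw face top [array([ 0.0151, -0.0575]), array([-0.0615, -0.056 ])]
jaw side [array([-0.0605, -0.0667]), array([ 0.0113, -0.0682])]
plate side top corners [array([ 0.0208, -0.0099]), array([ 0.0929, -0.0086]), array([ 0.0894, -0.0173])]
side pad_top 0.57 [ 0.0741 -0.0462]
side push_face 0.56 [ 0.0849 -0.0172]
side jaw_face 0.77 [-0.0309 -0.0696]
top pad_top 0.73 [ 0.0915 -0.0376]
top push_face 0.65 [ 0.0863 -0.0187]
top jaw_face 0.83 [-0.0262 -0.068 ]
[[ 0.      0.958  -0.2867]
 [ 0.     -0.2867 -0.958 ]
 [-1.     -0.     -0.    ]] [0.1935 0.6467 0.2456]
tool z ang -106.66227241737465 holder y ang 108.67993496147834
```

```bash
python3 - <<'E'
from h import *
p=np.load("pose.npy")
w=H2W(p,(.088,-.046,0));print(w, (w-np.array([.1935,.6467,0]))/.5, H2W((0,0,p[2]),(0,.1,0)))
E
python3 -m handwheel '{"gripper":[-1,-1,-1,-1,-1,-1,-1,-1,-1,-1,-1,-1],"travel":[[0.08,-0.08,0],[0.16,-0.16,0],[0.24,-0.24,0],[0.32,-0.32,0],[0.4,-0.4,0],[0.48,-0.48,0],[0.54,-0.56,0],[0.6,-0.64,0],[0.64,-0.72,0],[0.66,-0.8,0],[0.68,-0.86,0],[0.68,-0.86,0]],"spin":[0.1,0.2,0.3,0.4,0.5,0.6,0.7,0.785,0.785,0.785,0.785,0.785]}' 20
```

```text
[ 0.59185728 -0.09947182  0.        ] [ 0.79671456 -1.49234364  0.        ] [-0.03202813  0.09473225  0.        ]
t: 2.7
eef_pos: [0.5346, 0.2122, 0.2457]
ee_rot: [-0.549, 1.57, -1.798]
force: [0.1, 0.6, 0.1]
width: 0.0012
```

```bash
python3 -m handwheel '{"gripper":[-1,-1,-1,-1,-1,-1,-1,-1,-1,-1,-1,-1],"travel":[[0.02,-0.08,0],[0.03,-0.16,0],[0.04,-0.24,0],[0.06,-0.32,0],[0.07,-0.4,0],[0.09,-0.48,0],[0.1,-0.56,0],[0.116,-0.632,-0.05],[0.116,-0.632,-0.13],[0.116,-0.632,-0.2],[0.116,-0.632,-0.23],[0.116,-0.632,-0.23]],"spin":[0,0,0,0,0,0,0,0,0,0,0,0]}'
python3 - <<'E'
from station import arm, viewer, spotter
import cv2
from h import *
s=arm.get_state();print(s["eef_pos"],s["force"])
M=R.from_euler('xyz',s["ee_rot"]).as_matrix();print(np.degrees(np.arctan2(M[1,2],M[0,2])))
p=np.load("pose.npy")
for c,b in(("side",(200,360,250,450)),("top",(160,330,280,500))):
    f=viewer.grab_frame(c);im=f["pixels"].copy()
    print(c,proj(f,s["eef_pos"]-[0,0,.019]),proj(f,H2W(p,(.082,-.044,.06))))
    cv2.imwrite(f"pics/{c}1.png",cv2.resize(im[b[0]:b[1],b[2]:b[3]],None,fx=3.5,fy=3.5,interpolation=cv2.INTER_CUBIC))
E
```

```text
t: 3.9
eef_pos: [0.59, -0.0994, 0.1279]
ee_rot: [-1.823, 1.566, -3.068]
force: [0.4, 0.2, 0.8]
width: 0.0003
[ 0.5899754  -0.09938028  0.12789241] [0.43282685 0.16506655 0.79740346]
-71.36051297865589
side [387.10027205 241.43309862] [385.03949185 263.1716076 ]
top [391.81764861 223.46319216] [387.1417562 230.7276067]
```

View pics/side1.png

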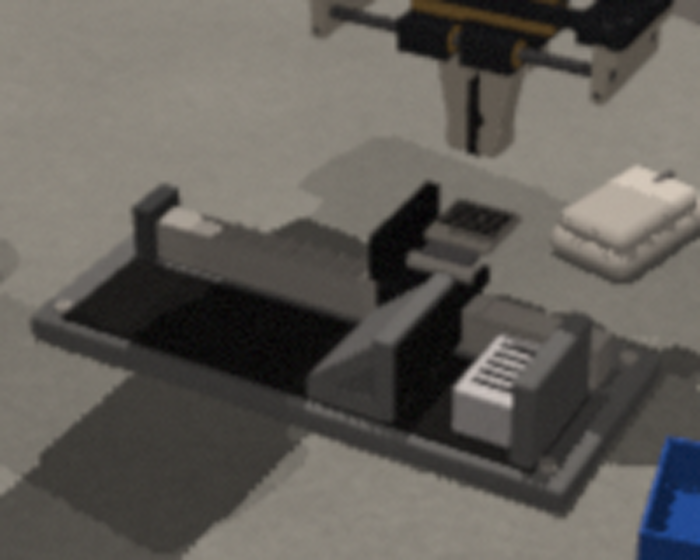

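View pics/top1.png

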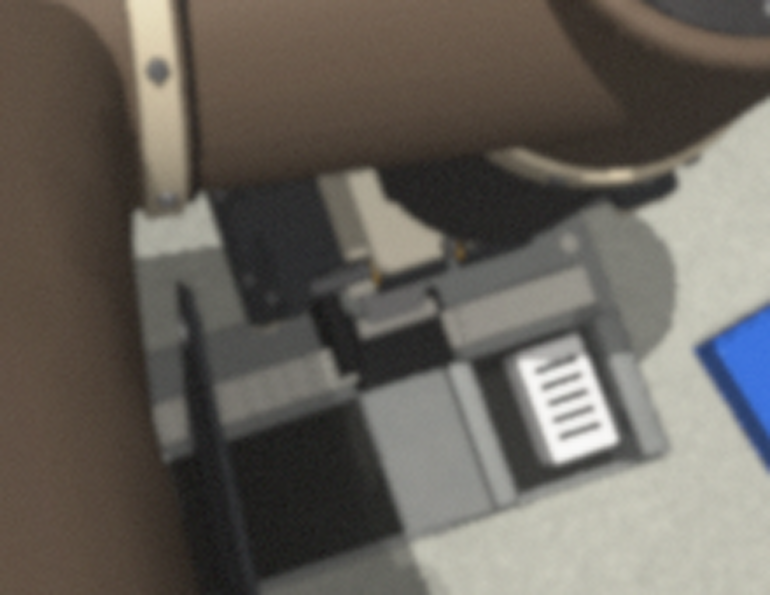

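```bash
python3 -m handwheel '{"gripper":[-1,-1,-1,-1,-1],"travel":[[0,0,-0.03],[0,0,-0.06],[0,0,-0.08],[0,0,-0.084],[0,0,-0.084]],"spin":[0,0,0,0,0]}'
python3 -m handwheel '{"gripper":[-1,-1,-1,-1],"travel":[[0,0,-0.006],[0,0,-0.012],[0,0,-0.018],[0,0,-0.018]],"spin":[0,0,0,0]}'
```

```text
t: 4.5
eef_pos: [0.592, -0.0993, 0.0892]
ee_rot: [1.101, 1.57, -0.144]
force: [-0.4, 0.6, -0.5]
width: 0.0004
t: 4.9
eef_pos: [0.5916, -0.0994, 0.0795]
ee_rot: [0.096, 1.571, -1.149]
force: [1.0, -0.8, -0.8]
width: 0.0003
```

```bash
python3 -m handwheel '{"gripper":[-1,-1,-1,-1],"travel":[[0,0,-0.004],[0,0,-0.008],[0,0,-0.012],[0,0,-0.012]],"spin":[0,0,0,0]}'
python3 -m handwheel '{"gripper":[-1,-1,-1],"travel":[[0,0,-0.006],[0,0,-0.01],[0,0,-0.01]],"spin":[0,0,0]}'
python3 - <<'E'
from station import arm, viewer, spotter
import cv2
f=viewer.grab_frame("side");cv2.imwrite("pics/side2.png",cv2.resize(f["pixels"][210:350,250:450],None,fx=4,fy=4,interpolation=cv2.INTER_CUBIC))
E
```

```text
t: 5.3
eef_pos: [0.5931, -0.0991, 0.0744]
ee_rot: [1.267, 1.568, 0.023]
force: [0.9, 1.8, 6.2]
width: 0.0005
t: 5.6
eef_pos: [0.5938, -0.0989, 0.0698]
ee_rot: [1.3, 1.566, 0.056]
force: [2.4, 3.4, 6.9]
width: 0.0002
```

View pics/side2.png

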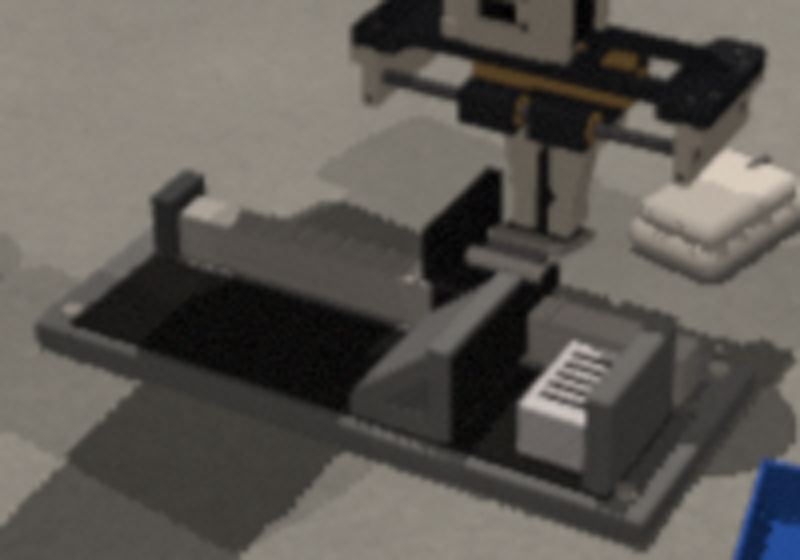

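```bash
python3 -m handwheel '{"gripper":[-1,-1],"travel":[[0,0,-0.005],[0,0,-0.005]],"spin":[0,0]}'
python3 -m handwheel '{"gripper":[-1,-1],"travel":[[0,0,-0.003],[0,0,-0.003]],"spin":[0,0]}'
```

```text
t: 5.85
eef_pos: [0.594, -0.0989, 0.0674]
ee_rot: [1.305, 1.566, 0.061]
force: [2.6, 2.3, 5.4]
width: 0.0004
t: 6.05
eef_pos: [0.5942, -0.099, 0.0665]
ee_rot: [1.249, 1.566, 0.006]
force: [0.7, 1.9, 9.5]
width: 0.0008
```

```bash
python3 -m handwheel '{"gripper":[-1,-1],"travel":[[0,0,-0.002],[0,0,-0.002]],"spin":[0,0]}'
python3 -m handwheel '{"gripper":[-1,-1,-1,-1],"travel":[[-0.003,0.009,-0.001],[-0.006,0.019,-0.001],[-0.01,0.028,-0.001],[-0.013,0.038,-0.001]],"spin":[0,0,0,0]}'
```

```text
t: 6.25
eef_pos: [0.5943, -0.0991, 0.0663]
ee_rot: [1.197, 1.565, -0.047]
force: [0.0, 0.8, 14.8]
width: 0.0003
t: 6.65
eef_pos: [0.5881, -0.0807, 0.0662]
ee_rot: [1.098, 1.564, -0.146]
force: [-0.3, -2.9, 17.2]
width: 0.0002
```

```bash
python3 -m handwheel '{"gripper":[-1,-1,-1,-1,-1,-1,-1,-1,-1],"travel":[[-0.006,0.019,0],[-0.013,0.038,0],[-0.019,0.057,0],[-0.026,0.076,0],[-0.032,0.095,0],[-0.038,0.114,0],[-0.045,0.133,0],[-0.045,0.133,0],[-0.045,0.133,0]],"spin":[0,0,0,0,0,0,0,0,0]}'
python3 - <<'E'
from station import arm, viewer, spotter
import cv2
for c in("side","top"):
  f=viewer.grab_frame(c)
  im=f["pixels"][210:350,250:450] if c=="side" else f["pixels"][200:350,270:470]
  cv2.imwrite(f"pics/{c}3.png",cv2.resize(im,None,fx=4,fy=4,interpolation=cv2.INTER_CUBIC))
E
```

```text
t: 7.55
eef_pos: [0.5648, -0.0132, 0.0659]
ee_rot: [1.313, 1.566, 0.07]
force: [-2.8, 0.3, 20.3]
width: 0.0001
```

View pics/side3.png

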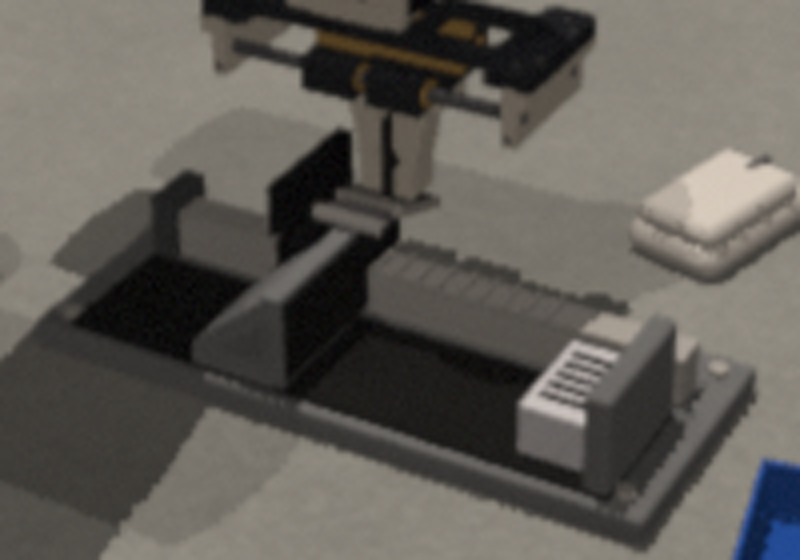

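View pics/top3.png

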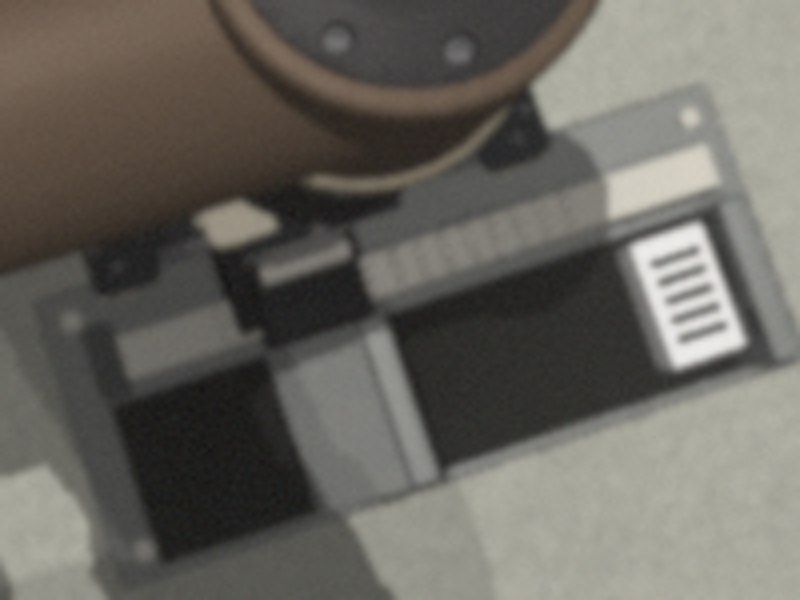

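```bash
python3 -m handwheel '{"gripper":[-1,-1,-1,-1,-1,-1],"travel":[[-0.006,0.019,0.001],[-0.013,0.038,0.001],[-0.019,0.057,0.001],[-0.026,0.076,0.001],[-0.026,0.076,0.001],[-0.026,0.076,0.001]],"spin":[0,0,0,0,0,0]}'
python3 -m handwheel '{"gripper":[-1,-1,-1],"travel":[[-0.003,0.009,0],[-0.005,0.015,0],[-0.005,0.015,0]],"spin":[0,0,0]}'
```

```text
t: 8.25
eef_pos: [0.5517, 0.0251, 0.066]
ee_rot: [1.436, 1.566, 0.193]
force: [-1.7, 1.6, 17.6]
width: 0.0008
t: 8.55
eef_pos: [0.5493, 0.0322, 0.0661]
ee_rot: [1.36, 1.566, 0.117]
force: [-1.3, -0.1, 17.4]
width: 0.0002
```

```bash
python3 -m handwheel '{"gripper":[-1,-1,-1],"travel":[[-0.0013,0.004,0],[-0.0026,0.0076,0],[-0.0026,0.0076,0]],"spin":[0,0,0]}'
python3 -m handwheel '{"gripper":[-1,-1,-1],"travel":[[-0.0013,0.004,0],[-0.0026,0.0076,0],[-0.0026,0.0076,0]],"spin":[0,0,0]}'
python3 - <<'E'
from station import arm, viewer, spotter
import cv2
for c in("side","top"):
  f=viewer.grab_frame(c)
  im=f["pixels"][210:350,250:450] if c=="side" else f["pixels"][200:350,270:470]
  cv2.imwrite(f"pics/{c}4.png",cv2.resize(im,None,fx=4,fy=4,interpolation=cv2.INTER_CUBIC))
E
```

```text
t: 8.85
eef_pos: [0.548, 0.0358, 0.0661]
ee_rot: [1.335, 1.566, 0.091]
force: [-0.7, -1.1, 17.0]
width: 0.0005
t: 9.15
eef_pos: [0.547, 0.0392, 0.0661]
ee_rot: [1.211, 1.566, -0.033]
force: [1.3, -5.5, 16.1]
width: 0.0004
```

View pics/side4.png

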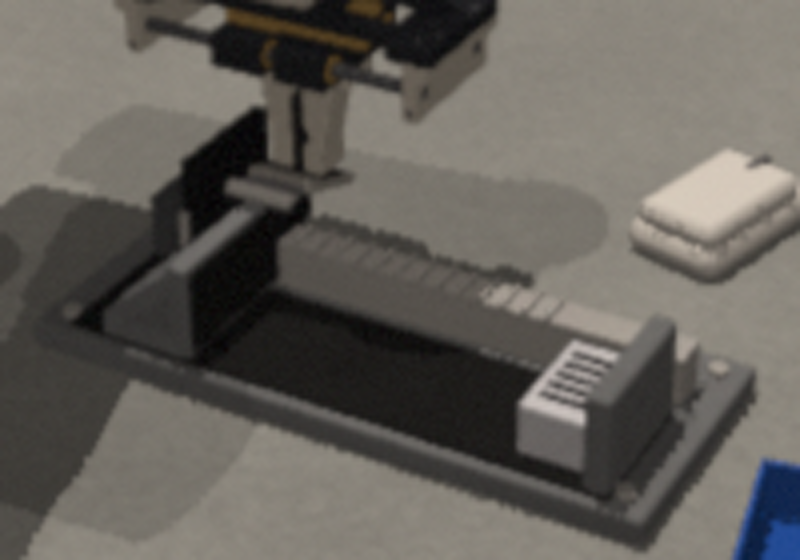

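View pics/top4.png

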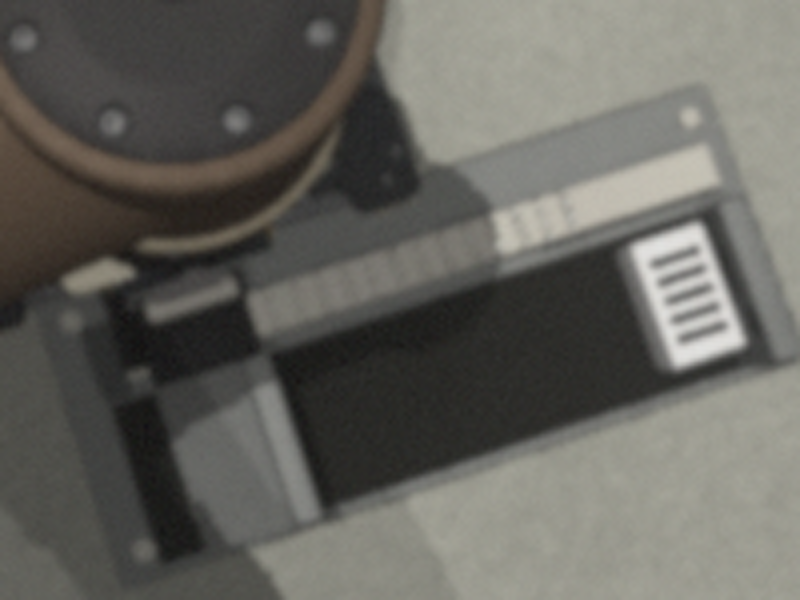

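```bash
python3 -m handwheel '{"gripper":[-1,-1,-1],"travel":[[-0.0013,0.004,0],[-0.0026,0.0076,0],[-0.0026,0.0076,0]],"spin":[0,0,0]}'
python3 -m handwheel '{"gripper":[-1,-1,-1],"travel":[[-0.0013,0.004,0],[-0.0026,0.0076,0],[-0.0026,0.0076,0]],"spin":[0,0,0]}'
python3 - <<'E'
from station import arm, viewer, spotter
import cv2
from h import *
p=np.load("pose.npy")
for c in("side","top"):
  f=viewer.grab_frame(c)
  im=f["pixels"][230:340,260:380] if c=="side" else f["pixels"][250:350,270:390]
  cv2.imwrite(f"pics/{c}5.png",cv2.resize(im,None,fx=5,fy=5,interpolation=cv2.INTER_CUBIC))
  for d in spotter.tip_of(c,"jaw_face")[:1]:
    w=onz(f,d["at"],.07)[:2]-p[:2];print(c,d["conf"],d["at"],-np.sin(p[2])*w[0]+np.cos(p[2])*w[1])
E
```

```text
t: 9.55
eef_pos: [0.5464, 0.0431, 0.066]
ee_rot: [1.289, 1.565, 0.046]
force: [4.0, -5.1, 11.7]
width: 0.0004
t: 9.85
eef_pos: [0.5453, 0.0471, 0.0659]
ee_rot: [1.315, 1.564, 0.072]
force: [5.5, -4.9, 10.5]
width: 0.0009
side 0.65 [307.3, 271.6] 0.06830714974776693
top 0.82 [342.2, 311.7] 0.08018078344431837
```

View pics/side5.png

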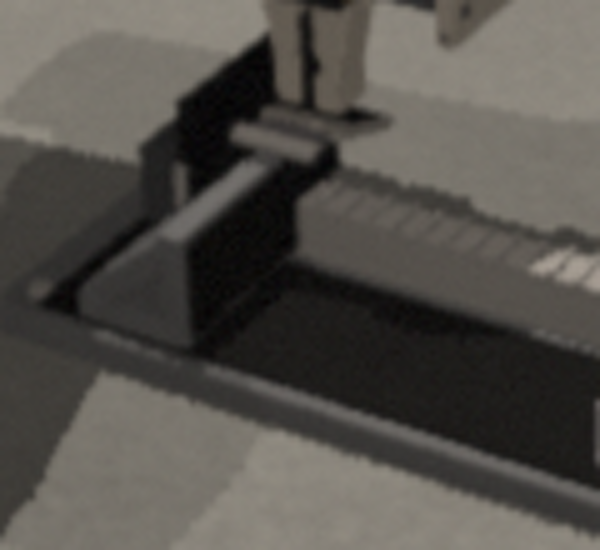

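View pics/top5.png

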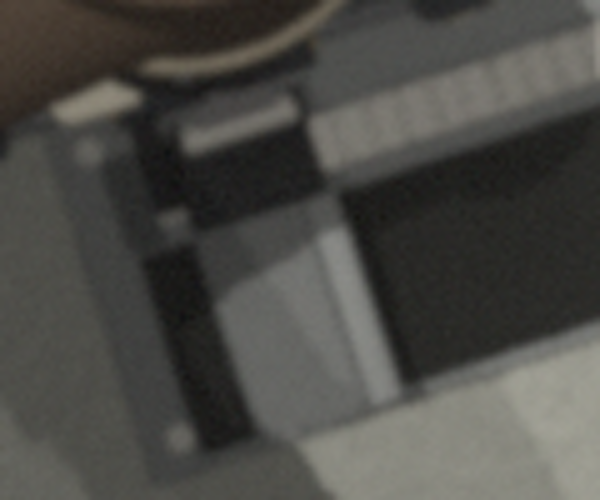

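```bash
python3 -m handwheel '{"gripper":[-1,-1,-1],"travel":[[-0.0013,0.004,0],[-0.0013,0.004,0],[-0.0013,0.004,0]],"spin":[0,0,0]}'
python3 -m handwheel '{"gripper":[-1,-1,-1],"travel":[[-0.0013,0.004,0],[-0.0013,0.004,0],[-0.0013,0.004,0]],"spin":[0,0,0]}'
python3 -m handwheel '{"gripper":[-1,-1,-1],"travel":[[-0.0013,0.004,0],[-0.0013,0.004,0],[-0.0013,0.004,0]],"spin":[0,0,0]}'
```

```text
t: 10.35
eef_pos: [0.5446, 0.0491, 0.0659]
ee_rot: [1.333, 1.564, 0.09]
force: [4.6, -4.8, 10.8]
width: 0.0007
t: 10.65
eef_pos: [0.544, 0.0511, 0.0659]
ee_rot: [1.329, 1.564, 0.086]
force: [4.9, -5.5, 10.7]
width: 0.0006
t: 10.95
eef_pos: [0.5437, 0.0516, 0.066]
ee_rot: [1.061, 1.564, -0.182]
force: [10.1, -15.6, 10.4]
width: 0.0006
```

```bash
python3 -m handwheel '{"gripper":[-1,-1,-1,-1,-1,-1,-1],"travel":[[0,0,0.01],[0,0,0.02],[0,0,0.03],[0,0,0.04],[0,0,0.07],[0,0,0.1],[0,0,0.1]],"spin":[0,0,0,0,0,0,0]}'
python3 -m handwheel '{"gripper":[-1,-1,-1,-1,-1,-1,-1,-1,-1],"travel":[[0,0,0.1],[0,0.05,0.2],[0,0.13,0.24],[0,0.21,0.24],[0,0.29,0.24],[0,0.37,0.24],[0,0.45,0.24],[0,0.5,0.24],[0,0.5,0.24]],"spin":[0,0,0,0,0,0,0,0,0]}'
python3 - <<'E'
from station import arm, viewer, spotter
import cv2
from h import *
p=np.load("pose.npy")
print(arm.get_state()["force"])
for c in("side","top"):
  f=viewer.grab_frame(c)
  cv2.imwrite(f"pics/{c}6f.png",f["pixels"])
  im=f["pixels"][230:350,250:410] if c=="side" else f["pixels"][210:350,270:430]
  cv2.imwrite(f"pics/{c}6.png",cv2.resize(im,None,fx=5,fy=5 if c=="side" else 4.2,interpolation=cv2.INTER_CUBIC))
  for l,z in(("jaw_face",.07),("push_face",.062),("pad_top",.06)):
   for d in spotter.tip_of(c,l)[:1]:
    w=onz(f,d["at"],z)[:2]-p[:2];print(c,l,d["conf"],d["at"],-np.sin(p[2])*w[0]+np.cos(p[2])*w[1])
  for s in(.156,.160,.166): print(s,proj(f,H2W(p,(-.07,s-.09,.07))),proj(f,H2W(p,(.082,s-.067,.06))))
E
```

```text
t: 11.65
eef_pos: [0.541, 0.0531, 0.1153]
ee_rot: [1.565, 1.568, 0.32]
force: [-0.4, -0.4, 0.4]
width: 0.0001
t: 12.55
eef_pos: [0.5395, 0.3056, 0.2321]
ee_rot: [-1.261, 1.57, -2.504]
force: [0.2, 0.4, 0.3]
width: 0.0005
[0.20749674 0.41935215 0.34312666]
side jaw_face 0.8 [306.7, 271.8] 0.06893513312470988
side push_face 0.87 [315.5, 244.2] 0.12221958657326282
side pad_top 0.64 [323.5, 246.2] 0.1041524741942024
0.156 [298.52422541 280.14066391] [329.37279616 247.92799147]
0.16 [296.80350111 279.59968532] [327.78661497 247.49363594]
0.166 [294.23346025 278.79169007] [325.41645131 246.84459679]
top jaw_face 0.66 [342.0, 310.6] 0.07991701782753191
top push_face 0.65 [297.5, 258.9] 0.12641403509516136
top pad_top 0.81 [308.0, 251.4] 0.10438226582535037
0.156 [357.19262594 331.30585966] [317.4870498  252.93203832]
0.16 [355.00793594 332.0345966 ] [315.36762842 253.60766455]
0.166 [351.72799207 333.12867232] [312.18577628 254.62197101]
```

View pics/side6.png

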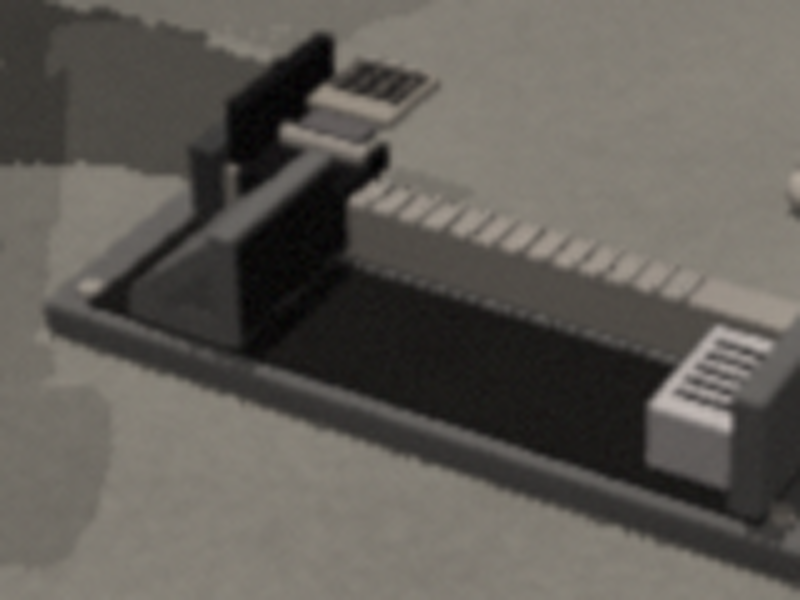

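View pics/top6.png

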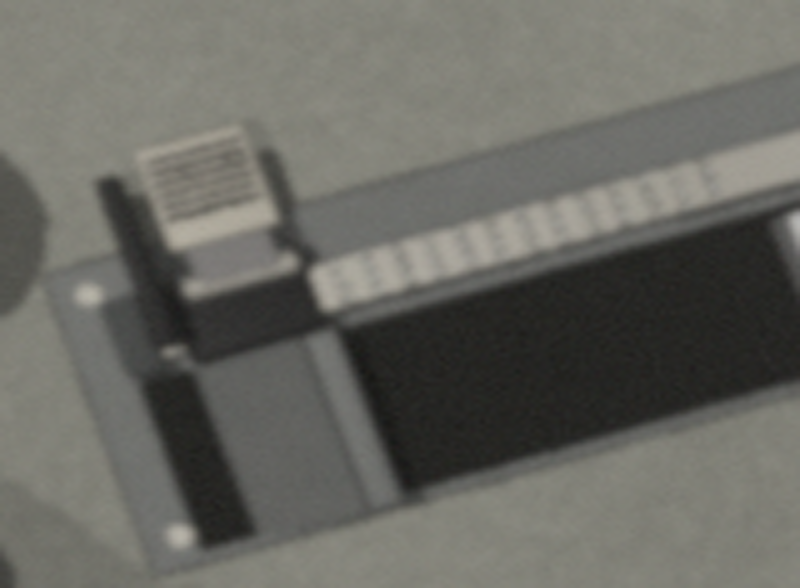

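View pics/side6f.png

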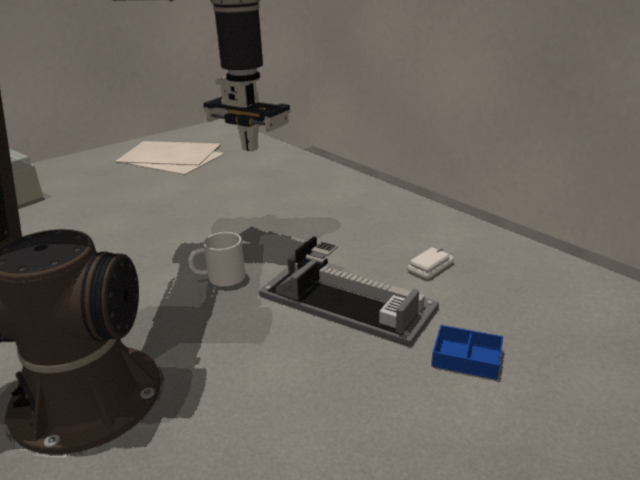

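```bash
python3 - <<'E'
from station import viewer
import cv2
from h import *
np.set_printoptions(precision=4,suppress=True)
p=np.load("pose.npy")
for c,b in(("side",(235,300,255,335)),("top",(235,340,270,370))):
  f=viewer.grab_frame(c)
  k=9 if c=="side" else 5.5
  im=cv2.resize(f["pixels"][b[0]:b[1],b[2]:b[3]],None,fx=k,fy=k,interpolation=cv2.INTER_CUBIC)
  im=cv2.convertScaleAbs(im,alpha=1.8)
  def P(X):
    q=proj(f,H2W(p,X)); return tuple(int(v) for v in ((q+.5-np.array([b[2],b[0]]))*k-.5))
  def L(A,B,col): cv2.line(im,P(A),P(B),col,1)
  # stop face top & verticals (red), home jaw face (green), home push plate front and back top (yellow/cyan), plate corner (magenta)
  L((.02,.138,.052),(.04,.138,.052),(0,0,255))
  L((.02,.138,.052),(.02,.138,.02),(0,0,255))
  y=.166-.09
  L((-.07,y,.07),(.02,y,.07),(0,255,0)); 
  yp=.166-.067+.028+.001
  L((.02,yp,.072),(.094,yp,.072),(0,255,255)); L((.02,yp+.01,.072),(.094,yp+.01,.072),(255,255,0))
  L((-.07,.17,.016),(.07,.17,.016),(255,0,255)); L((-.07,.17,.016),(-.07,-.17,.016),(255,0,255))
  cv2.imwrite(f"pics/{c}7.png",im)
E
```

```text
(no output)
```

View pics/side7.png

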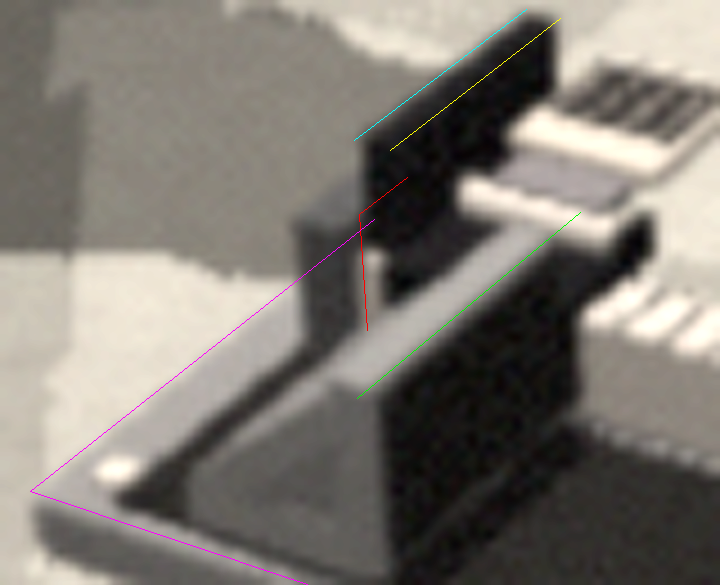

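View pics/top7.png

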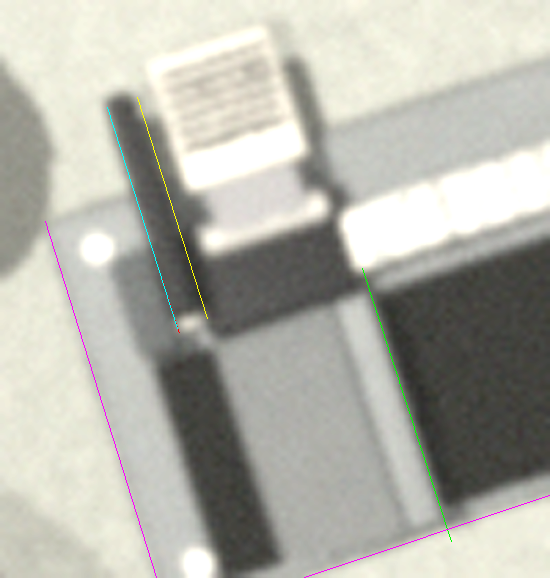

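```bash
python3 - <<'E'
from station import arm, viewer, spotter
import cv2, numpy as np
b={"side":cv2.imread("pics/side0.png")}
f=viewer.grab_frame("side")
for l in("module","mouse","mug","tray"):
    print(l,[ (round(d["conf"],2),np.round(d["at"],1)) for d in spotter.tip_of("side",l)[:1]])
print(arm.get_state()["t"]); arm.job_done()
E
```

```text
module [(0.75, array([393.6, 315.4]))]
mouse [(0.82, array([429.1, 272.8]))]
mug [(0.81, array([228.1, 276.4]))]
tray [(0.59, array([463.2, 357.2]))]
13.3
the job is handed in; nothing more can be done
```

The sliding jaw is back against its end stop with the release pad up, and I handed the job in at about 13.3 s. I pressed the pad down to its hard stop with the closed fingertips. Keeping it down, I moved the jaw along the bar, then lifted straight off and backed away.

**Reaching the stop:** most of the way the jaw moved by friction under the fingertips. After it stopped, they slid about 13 mm over the pad before meeting the push plate. There they stalled at about 18 N along the bar, well above the 2 to 5 N it takes to slide.

**Lock and contact:** the pad sprang up when I lifted off, and the wrist force was then near zero with nothing touching. I didn't test the lock by pushing the jaw with the pad up.

**Where the cameras disagreed:** home puts the jaw face at 76 mm.

| Camera | Jaw face along the bar (mm) |
|---|---|
| Top | 80 |
| Side | 69 |

The base plate's outline was also about a pixel off in the side view, roughly 3 mm, which explains part of the gap. The push plate matched its home position to about 3 mm. So I rely on the stall for "fully home" and on the pictures only to within a few mm.

**Other things on the bench:** the module shows at the same place in the side picture as at the start. The mouse, mug and tray look unmoved, compared by eye only.

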